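Tip the collets out of the yellow tilt bin

TASK

Pull the yellow tilt-out bin by its steel bar, forward and down until it rests on its stop, so that the two steel collets slide out into the tray in front of it; then let go and leave it tipped out. Leave the green bin as it is, closed.

Things in the scene. Friction and masses are not known exactly. Their poses are not given: they have to be found in the camera images.
- yellow_unit: Fixed stand of the yellow tilt-out bin, 232 long, 108 wide. Origin: middle of its width, on the worktop, under the pivot. Own -x: front, to which the bin tips (towards the robot, turned up to 0.3 rad); +y left, z up. Pivot axis along y at x = 0, z = 88 mm. Closed bin: yellow sheet-metal hopper, open top, 78 wide, rim x = -45 to +54, z = 153 to 163 mm, floor z = 90 mm.
- yellow_bar (a point): Middle of the bin's pull bar: round steel bar, 10 mm diameter, along the stand's y, 64 mm long between two posts on the bin's back wall, about 30 mm free under it. In the stand's frame: x = +53, z = 200 mm closed; it turns rigidly with the bin about the pivot (radius 124 mm); x = -122, z = 111 mm at the stop. Can be gripped or pushed from above all the way.
- yellow_tray (a point): Middle of the floor of the open catch tray, an aluminium-walled part of the yellow bin's stand, in front of the bin. Inside 158 mm long (stand's x) and 96 mm wide (y); floor 6 mm (with black ribs across it, 2.5 mm high, 20 mm apart, against rolling) and wall tops 38 mm above the worktop. Point is at the stand's x = -87 mm, y = 0.
- yellow_bin (a joint): Tilt of the yellow bin in rad: 0 closed (leaning back on its rear rest), growing as its top is pulled forward (stand's -x) and down, 1.83 at its stop. Hinge with slight friction (below 0.1 N m); the bin weighs 0.36 kg, falls back when let go under about 0.3 rad and falls forward to the stop by itself beyond about 0.7 rad.
- collet_large: Larger steel spring collet, 24 mm diameter, 34 mm long, loose; starts standing in the yellow bin. Origin: centre of its wide end; z along its axis.
- collet_small: Smaller steel spring collet, 20 mm diameter, 31 mm long, loose; starts standing in the yellow bin. Origin: centre of its wide end; z along its axis.
- green_bin (a joint): Tilt in rad of the green bin, the same kind of bin on a stand of its own 20 cm or more to the left or right of the yellow one, with a loose blue disc in it: 0 closed. To be left closed.

How it is judged (in metres and radians):
On the way:
1. the yellow bin is tipped forward to its stop (value of joint yellow_bin above 1.68 rad), for 0.1 s.
At the end, for the whole second after the job is handed in: The yellow bin rests tipped out within 0.15 rad of its stop (1.83 rad), both collets lie in the tray of its stand (origins within the tray's walls and less than 50 mm above the worktop), no longer moving (under 0.1 m/s), and the green bin is closed (tilt under 0.1 rad) (value of joint yellow_bin above 1.68 rad and x of collet_large in the frame of yellow_unit between -0.17 and -0.004 m and y of collet_large in the frame of yellow_unit between -0.05 and 0.05 m and height (world z) of each of collet_large, collet_small below 0.05 m and linear speed of each of collet_large, collet_small below 0.1 m/s and x of collet_small in the frame of yellow_unit between -0.17 and -0.004 m and y of collet_small in the frame of yellow_unit between -0.05 and 0.05 m and value of joint green_bin below 0.1 rad); the robot touches nothing.
It fails at once if the green bin is tilted by more than 0.15 rad (value of joint green_bin above 0.15 rad).
It also fails if it takes over 35 s, if anything falls off the work surface, if the arm or the gripper's body presses on something with over 40 N, if the wrist force passes 120 N, or if a joint passes its speed limit or range.

ROBOT

A 6-joint arm with a two-finger parallel gripper is mounted at the origin on a cart in front of the work surface, level with it; the furniture and walls round the work are solid. World frame = base frame: x ahead of the robot, y to its left, z up, the work surface at z = 0. Lengths are in mm, angles in rad, forces in N, time in s.
With the tool pointing down it reaches from about 350 to 875 mm from the base axis. Payload 4.2 kg.
Tool frame: the origin (TCP) lies midway between the tips of the shut fingers; the grasp point (between the pads) lies 19 mm behind it; z points along the fingers, y is the line along which they close (so a half turn about z gives the same grasp; the last joint's range is limited). The gripper opens to 85 mm and grips with 20 to 120 N. Pads are 22 mm wide; open, the fingers measure 114 mm over their backs; the gripper's body (76 mm by 85 mm) begins 54 mm behind the grasp point. The pads swing forward as they close: fully open they stand 13 mm farther back than shut.
Start: joints at [1.546, 0.385, 0.008, 0, -1.194, -0.259], TCP at [174.971, 599.987, 231.312] pointing down, gripper open.
Joint ranges: [-3.14, 3.14], [-1.21, 2.06], [-1.07, 1.41], [-3.16, 2.05], [-2.99, -0.16], [-3.1, 3.1]. Speed limits (rad/s): [2.79, 2.79, 3.14, 3.14, 3.14, 3.14].

INTERFACE

Orientations are given as a unit quaternion [x, y, z, w].
In Python, from bench import arm gives the robot as it stands. The module is installed in compiled form; this text tells all that it offers.
- The arm moves only by the shell command python3 -m handwheel 'ROWS' [OPENING]. ROWS is JSON, a list of rows, each an object of numbers: "x", "y", "z": the shift along the world's x, y, z each as a share of 20 cm, from -1 to 1; "ax", "ay", "az": the turn, a rotation vector about the world's x, y, z each as a share of 90 degrees, from -1 to 1. In form: [{"x": .., "y": .., "z": .., "ax": .., "ay": .., "az": ..}, ...]. A call has exactly 8 rows; each row shifts and turns the commanded pose from where the row before left it; what a row does not reach is not made up. A row lasts 1/10 s, in which the tool goes at most 50 mm and 8.59 degrees, less where a joint would pass 70% of its speed; a pose out of reach is approached as far as the arm can. A call with a number of a shift or a turn outside -1 to 1 is refused whole. A call with a gripper value outside its range is refused whole. OPENING is the opening, from -1 (shut) to 1 (fully open), set as the call begins (- or left out, the last holds). The fingers move at their own pace and stop on an object; the grip force is fixed at half the most. Time passes only in rows, so rows that do not move let the fingers close, or fill a call up. It gives the time, the measured TCP pose, the force, the opening and the grip force at its end, in the units of the state.
- arm.read_state(): the state, without advancing time (a new reading comes with each control period).
- arm.get_image(name): name is "scene" or "top"; returns the picture (480x640x3 uint8, red, green, blue); there is no depth.
- arm.camera_params(name): a dict with "K" (3x3 intrinsics, pixels), "k1" (the pictures are not rectified: a ray, as slopes to the right and down, at radius r is drawn at 1 + k1 r^2 times it, then the intrinsics apply), "position" and "orientation" of the camera in the world. Camera axes: x right, y down, z forward; pixel columns grow to the right and rows downward; lengths in mm; the calibration is good to about 2 mm. A picture is of the moment at which its call begins. camera_params takes no time and is no camera call.
- arm.job_done(): hands the job in; it is judged then, once.
The state is a dict: "clock": time; "joints": joint angles; "joint_vel": joint speeds; "joint_efforts": joint torques, N m; "position": TCP position; "ee_rot": TCP orientation; "contact_force": force on the tool from outside, world axes, zero at the start; "wrist_torque": the same for the moment, N m; "gripper_width": finger opening in mm; "grasp_force": force on a finger pad.
Only numpy, scipy, OpenCV 4.12 (cv2) and the standard library are available. Lean on these libraries where they do the work, as an engineer would, in place of code of your own. Each camera call takes 0.05 s, during which the arm holds its last target. There are 200 camera calls.

## Working session

There is one attempt and no reset: what is moved stays moved. The work goes in short steps, Python scripts to look and compute and a shell command to move; the robot and the scene stay as the last step left them, time stands still between calls to the robot, and variables do not carry over. Pictures are saved under pics/ and viewed, at most 10 in all, crops included, and the job is handed in when it is done.

```bash
mkdir -p pics
python3 - <<'E'
from bench import arm
import cv2,numpy as np
s=arm.read_state();print(s['clock'],s['position'],s['ee_rot'],s['gripper_width'])
for n in('scene','top'):
    cv2.imwrite(f'pics/{n}0.png',arm.get_image(n)[:,:,::-1]);print(arm.camera_params(n))
E
```

```text
0.0 [174.83779713 599.4270598  230.23110164] [ 9.89934087e-01 -1.41524862e-01 -1.00054697e-04  1.09838871e-03] 85.54165255695057
{'K': array([[500.08152298,   0.        , 317.07850083],
       [  0.        , 500.08152298, 245.15680548],
       [  0.        ,   0.        ,   1.        ]]), 'k1': 0.010899856187517362, 'position': array([121.67282022, 548.47352979, 460.48240068]), 'orientation': array([-0.23911972,  0.79521996, -0.5293861 ,  0.17377377])}
{'K': array([[526.22004687,   0.        , 315.19712072],
       [  0.        , 526.22004687, 245.05689174],
       [  0.        ,   0.        ,   1.        ]]), 'k1': -0.055235447669646956, 'position': array([ 355.08906002,  -61.70920746, 1039.26450624]), 'orientation': array([ 0.71092414, -0.69442811,  0.07868243, -0.07852098])}
```

View pics/scene0.png

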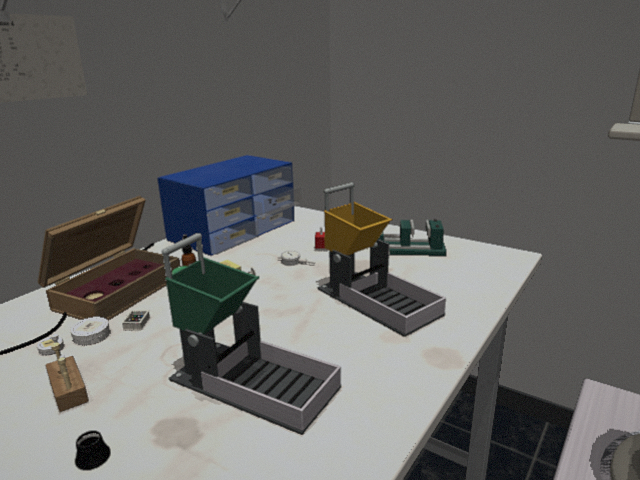

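View pics/top0.png

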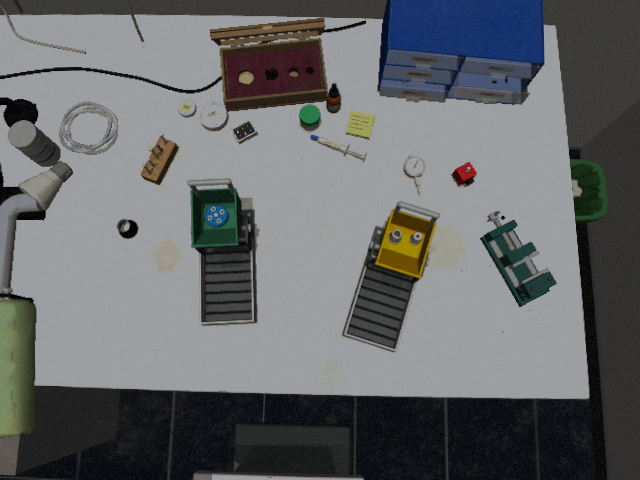

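The pictures show the yellow bin at about (405,245) in top, with its bar from (398,207) to (438,219). In the scene view the bar runs from (326,189) to (354,185). The green bin is to its left. Next I triangulate the bar and the tray.

```bash
cat > h.py <<'E'
import numpy as np,cv2
from bench import arm
from scipy.spatial.transform import Rotation as R
def ray(n,uv):
    c=arm.camera_params(n);K=c['K']
    p=cv2.undistortPoints(np.array([[uv]],float),K,np.array([c['k1'],0,0,0,0.]))[0,0]
    return c['position'],R.from_quat(c['orientation']).apply([p[0],p[1],1])
def tri(a,b):
    (o,d),(q,e)=ray('top',a),ray('scene',b)
    d=d/np.linalg.norm(d);e=e/np.linalg.norm(e)
    t=np.linalg.lstsq(np.c_[d,-e],q-o,rcond=None)[0]
    A,B=o+t[0]*d,q+t[1]*e
    return (A+B)/2,np.linalg.norm(A-B)
def plane(n,uv,z):
    o,d=ray(n,uv);return o+d*(z-o[2])/d[2]
E
python3 - <<'E'
import cv2,numpy as np
from h import *
t=cv2.imread('pics/top0.png');s=cv2.imread('pics/scene0.png')
a=cv2.resize(t[190:290,360:460],(500,500),interpolation=cv2.INTER_CUBIC);b=cv2.resize(s[175:245,305:405],None,fx=3,fy=3,interpolation=cv2.INTER_CUBIC)
im=np.zeros((500,800,3),np.uint8);im[:,:500]=a;im[:210,500:]=b
cv2.imwrite('pics/crop.png',im)
print(tri((398,207),(326,189)),tri((438,219),(354,185)))
for p in((345,335),(395,350)):print(plane('top',p,38))
E
```

```text
(array([ 613.69202792, -193.92760061,  206.37778517]), np.float64(4.817691771410823)) (array([ 595.3982945 , -261.88142189,  200.326833  ]), np.float64(2.385752472913989))
[ 409.74108411 -119.36587184   38.        ]
[ 383.90291802 -213.43223244   38.        ]
```

View pics/crop.png

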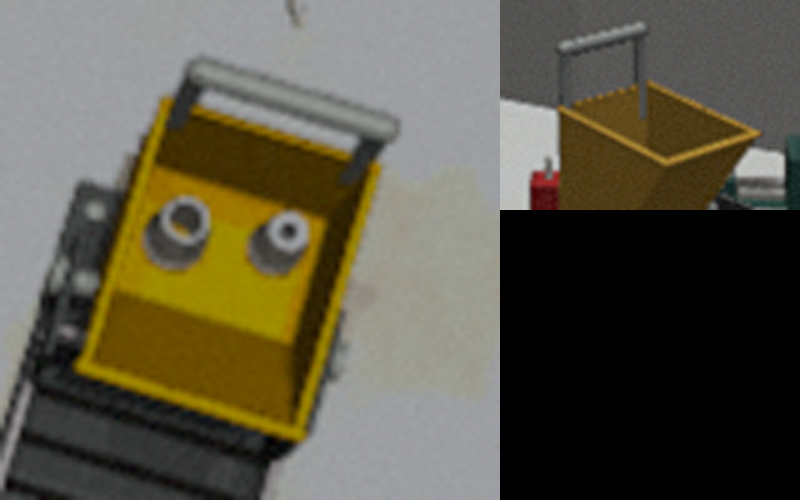

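The crop gives bar end centres at top (398.6,203.8) and (438.4,215.4), scene (325.5,190.5) and (352.5,184.5). The two collets stand inside the bin.

Run:
```python
from h import *
A,e1=tri((398.6,203.8),(325.5,190.5));B,e2=tri((438.4,215.4),(352.5,184.5))
print(A,e1,B,e2,np.linalg.norm(A-B)); M=(A+B)/2
t=cv2.imread('pics/top0.png')
# bin rim yellow mask -> rotated rect as yaw check
m=cv2.inRange(cv2.cvtColor(t,cv2.COLOR_BGR2HSV),(15,150,60),(35,255,255));m[:,:360]=0;m[:190]=0;m[:,460:]=0;m[300:]=0
c=max(cv2.findContours(m,0,2)[0],key=cv2.contourArea);r=cv2.minAreaRect(c)
P=np.array([plane('top',p,158) for p in cv2.boxPoints(r)]);print(P.round(),P.mean(0).round(1))
y=A-B;print('yaw bar',np.arctan2(-y[0],y[1]))
T=[plane('top',p,38)for p in((345,335),(395,350))];d=T[0]-T[1];print('yaw tray',np.arctan2(-d[0],d[1]),'tray front mid',(T[0]+T[1])/2)
for w in(-.26,-.27,-.28):
  u=np.array([np.cos(w),np.sin(w)]);print(w,'origin',M[:2]-53*u,'bar',M)
s=arm.read_state();print(s['clock'],R.from_quat(s['ee_rot']).as_matrix().round(3))
```

```text
[ 618.79309923 -196.51302976  202.46924914] 1.0773219725589207 [ 600.66927904 -263.15039036  200.44308307] 0.35503226810606076 69.08774157371013
[[ 523. -161.  158.]
 [ 623. -191.  158.]
 [ 600. -270.  158.]
 [ 501. -238.  158.]] [ 561.8 -215.   158. ]
yaw bar -0.265553456547254
yaw tray -0.26806886459363216 tray front mid [ 396.82200106 -166.39905214   38.        ]
-0.26 origin [ 558.51252029 -216.20644081] bar [ 609.73118914 -229.83171006  201.4561661 ]
-0.27 origin [ 558.65133163 -215.69494392] bar [ 609.73118914 -229.83171006  201.4561661 ]
-0.28 origin [ 558.79525091 -215.18486069] bar [ 609.73118914 -229.83171006  201.4561661 ]
0.1 [[ 0.96  -0.28  -0.   ]
 [-0.28  -0.96  -0.002]
 [ 0.     0.002 -1.   ]]
```

```bash
python3 -m handwheel '[{"x":0.09,"y":-0.17,"z":0.15,"az":-0.041},{"x":0.09,"y":-0.17,"z":0.15,"az":-0.041},{"x":0.09,"y":-0.17,"z":0.15,"az":-0.041},{"x":0.09,"y":-0.17,"az":-0.041},{"x":0.09,"y":-0.17,"az":-0.041},{"x":0.09,"y":-0.17,"az":-0.041},{"x":0.09,"y":-0.17,"az":-0.041},{"x":0.09,"y":-0.17,"az":-0.041}]' 1
python3 -m handwheel '[{"x":0.09,"y":-0.17,"az":-0.041},{"x":0.09,"y":-0.17,"az":-0.041},{"x":0.09,"y":-0.17,"az":-0.041},{"x":0.09,"y":-0.17,"az":-0.041},{"x":0.09,"y":-0.17,"az":-0.041},{"x":0.09,"y":-0.17,"az":-0.041},{"x":0.09,"y":-0.17,"az":-0.041},{"x":0.09,"y":-0.17,"az":-0.041}]'
```

```text
invalid input at $[0]: expected keys x, y, z, ax, ay, az
invalid input at $[0]: expected keys x, y, z, ax, ay, az
```

```bash
python3 -m handwheel '[{"x":0.09,"y":-0.17,"z":0.15,"ax":0,"ay":0,"az":-0.041},{"x":0.09,"y":-0.17,"z":0.15,"ax":0,"ay":0,"az":-0.041},{"x":0.09,"y":-0.17,"z":0.15,"ax":0,"ay":0,"az":-0.041},{"x":0.09,"y":-0.17,"z":0,"ax":0,"ay":0,"az":-0.041},{"x":0.09,"y":-0.17,"z":0,"ax":0,"ay":0,"az":-0.041},{"x":0.09,"y":-0.17,"z":0,"ax":0,"ay":0,"az":-0.041},{"x":0.09,"y":-0.17,"z":0,"ax":0,"ay":0,"az":-0.041},{"x":0.09,"y":-0.17,"z":0,"ax":0,"ay":0,"az":-0.041}]' 1
```

```text
clock: 0.9
position: [319.2, 326.2, 321.0]
ee_rot: [0.921, -0.39, -0.0, 0.0]
contact_force: [0.5, -0.4, 0.9]
gripper_width: 85.4
grasp_force: 0.0
```

```bash
python3 -m handwheel '[{"x":0.09,"y":-0.17,"z":0,"ax":0,"ay":0,"az":-0.041},{"x":0.09,"y":-0.17,"z":0,"ax":0,"ay":0,"az":-0.041},{"x":0.09,"y":-0.17,"z":0,"ax":0,"ay":0,"az":-0.041},{"x":0.09,"y":-0.17,"z":0,"ax":0,"ay":0,"az":-0.041},{"x":0.09,"y":-0.17,"z":0,"ax":0,"ay":0,"az":-0.041},{"x":0.09,"y":-0.17,"z":0,"ax":0,"ay":0,"az":-0.041},{"x":0.09,"y":-0.17,"z":0,"ax":0,"ay":0,"az":-0.041},{"x":0.09,"y":-0.17,"z":0,"ax":0,"ay":0,"az":-0.041}]'
```

```text
clock: 1.7
position: [463.2, 54.4, 321.1]
ee_rot: [0.791, -0.612, -0.0, 0.0]
contact_force: [1.0, 0.7, -0.1]
gripper_width: 85.5
grasp_force: 0.0
```

```bash
python3 -m handwheel '[{"x":0.09,"y":-0.17,"z":0,"ax":0,"ay":0,"az":-0.041},{"x":0.09,"y":-0.17,"z":0,"ax":0,"ay":0,"az":-0.041},{"x":0.09,"y":-0.17,"z":0,"ax":0,"ay":0,"az":-0.041},{"x":0.09,"y":-0.17,"z":0,"ax":0,"ay":0,"az":-0.041},{"x":0.09,"y":-0.17,"z":0,"ax":0,"ay":0,"az":-0.041},{"x":0.09,"y":-0.17,"z":0,"ax":0,"ay":0,"az":-0.041},{"x":0.09,"y":-0.17,"z":0,"ax":0,"ay":0,"az":-0.041},{"x":0,"y":0,"z":0,"ax":0,"ay":0,"az":-0.041}]'
python3 - <<'E'
from h import *
s=arm.read_state();print(s['clock'],s['joints'],s['position']);m=R.from_quat(s['ee_rot']).as_matrix();print(m.round(3),np.arctan2(-m[1,1],-m[0,1]))
cv2.imwrite('pics/t1.png',cv2.resize(arm.get_image('top')[120:300,320:500,::-1],(540,540)))
print(arm.camera_params('scene')['position'])
E
```

```text
clock: 2.5
position: [590.0, -185.4, 318.9]
ee_rot: [-0.607, 0.795, 0.001, -0.001]
contact_force: [0.5, 0.9, 0.1]
gripper_width: 85.5
grasp_force: 0.0
2.5 [-4.30006995e-02  3.31456280e-01  1.44909404e-01  2.71683456e-04
 -1.38740580e+00 -2.22820989e-01] [ 589.95535889 -185.411586    318.86644031]
[[-0.263 -0.965 -0.003]
 [-0.965  0.263 -0.   ]
 [ 0.001  0.003 -1.   ]] -0.2657731678750607
[121.67282022 548.47352979 460.48240068]
```

View pics/t1.png

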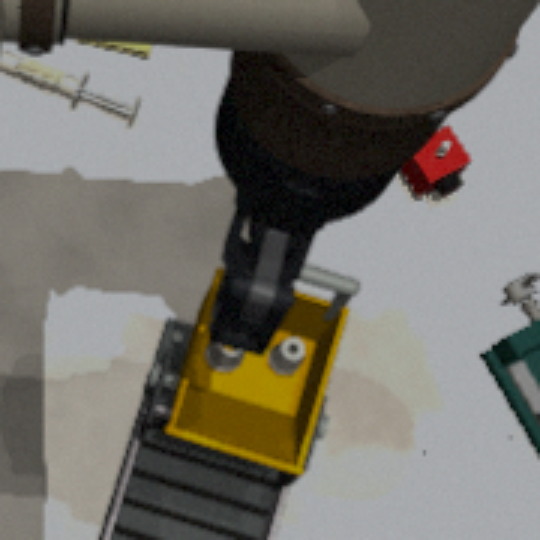

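The arm covers the camera view in this picture; the fingers are about 48 mm short of the bar, at the bin's yaw (-0.266). I shift across and descend with the fingers straddling the bar.

```bash
python3 -m handwheel '[{"x":0.05,"y":-0.11,"z":0,"ax":0,"ay":0,"az":0},{"x":0.05,"y":-0.11,"z":0,"ax":0,"ay":0,"az":0},{"x":0,"y":0,"z":-0.15,"ax":0,"ay":0,"az":0},{"x":0,"y":0,"z":-0.15,"ax":0,"ay":0,"az":0},{"x":0,"y":0,"z":-0.15,"ax":0,"ay":0,"az":0},{"x":0,"y":0,"z":-0.15,"ax":0,"ay":0,"az":0},{"x":0,"y":0,"z":-0.09,"ax":0,"ay":0,"az":0},{"x":0,"y":0,"z":0,"ax":0,"ay":0,"az":0}]' 1
python3 - <<'E'
from h import *
cv2.imwrite('pics/s2.png',cv2.resize(arm.get_image('scene')[130:330,260:460,::-1],(600,600)))
E
```

```text
clock: 3.35
position: [606.8, -225.0, 179.6]
ee_rot: [-0.61, 0.792, 0.003, -0.002]
contact_force: [-0.1, -0.3, 0.2]
gripper_width: 85.6
grasp_force: 0.0
```

View pics/s2.png

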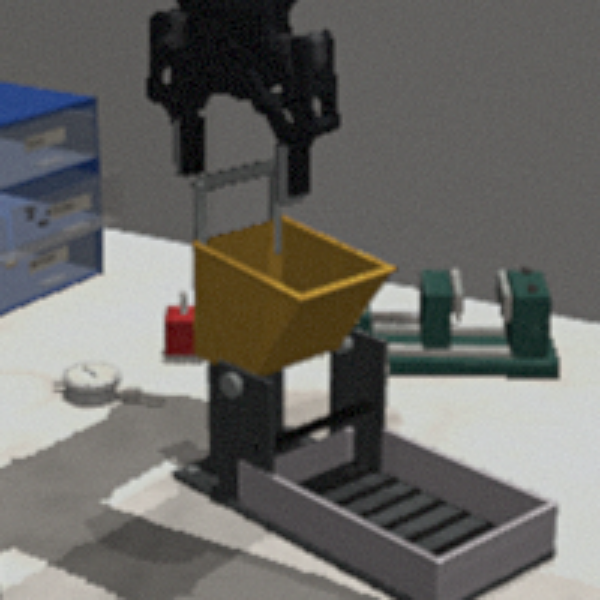

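The fingers straddle the bar, one on each side at crop (190,150) and (298,180). Now I close.

```bash
python3 -m handwheel '[{"x":0.01,"y":-0.015,"z":0,"ax":0,"ay":0,"az":0},{"x":0,"y":0,"z":0,"ax":0,"ay":0,"az":0},{"x":0,"y":0,"z":0,"ax":0,"ay":0,"az":0},{"x":0,"y":0,"z":0,"ax":0,"ay":0,"az":0},{"x":0,"y":0,"z":0,"ax":0,"ay":0,"az":0},{"x":0,"y":0,"z":0,"ax":0,"ay":0,"az":0},{"x":0,"y":0,"z":0,"ax":0,"ay":0,"az":0},{"x":0,"y":0,"z":0,"ax":0,"ay":0,"az":0}]' -1
```

```text
clock: 4.2
position: [610.4, -228.9, 183.9]
ee_rot: [-0.61, 0.793, 0.0, -0.0]
contact_force: [-3.7, 2.4, 4.7]
gripper_width: 7.6
grasp_force: 58.7
```

Run:
```python
import numpy as np
th=np.linspace(0,1.81,25);a=np.arctan2(112,53)+th
x=124*np.cos(a);z=124*np.sin(a);w=-.266
P=np.c_[x*np.cos(w),x*np.sin(w),z]/200
acc=np.zeros(3)
for k in range(1,25):
    d=np.round(P[k]-P[0]-acc,3);acc+=d;print(k,d)
```

```text
1 [-0.041  0.011  0.018]
2 [-0.043  0.012  0.015]
3 [-0.044  0.012  0.012]
4 [-0.044  0.012  0.008]
5 [-0.045  0.012  0.005]
6 [-0.045  0.012  0.002]
7 [-0.045  0.013 -0.003]
8 [-0.045  0.012 -0.005]
9 [-0.044  0.012 -0.01 ]
10 [-0.044  0.012 -0.012]
11 [-0.042  0.011 -0.016]
12 [-0.041  0.012 -0.02 ]
13 [-0.04   0.01  -0.022]
14 [-0.037  0.011 -0.026]
15 [-0.036  0.009 -0.028]
16 [-0.034  0.01  -0.031]
17 [-0.031  0.008 -0.034]
18 [-0.029  0.008 -0.036]
19 [-0.026  0.007 -0.038]
20 [-0.024  0.006 -0.04 ]
21 [-0.02   0.006 -0.042]
22 [-0.017  0.005 -0.043]
23 [-0.014  0.003 -0.044]
24 [-0.011  0.003 -0.046]
```

```bash
python3 -m handwheel '[{"x":-0.041,"y":0.011,"z":0.018,"ax":0,"ay":0,"az":0},{"x":-0.043,"y":0.012,"z":0.015,"ax":0,"ay":0,"az":0},{"x":-0.044,"y":0.012,"z":0.012,"ax":0,"ay":0,"az":0},{"x":-0.044,"y":0.012,"z":0.008,"ax":0,"ay":0,"az":0},{"x":-0.045,"y":0.012,"z":0.005,"ax":0,"ay":0,"az":0},{"x":-0.045,"y":0.012,"z":0.002,"ax":0,"ay":0,"az":0},{"x":-0.045,"y":0.013,"z":-0.003,"ax":0,"ay":0,"az":0},{"x":-0.045,"y":0.012,"z":-0.005,"ax":0,"ay":0,"az":0}]'
```

```text
clock: 5.0
position: [542.2, -208.8, 196.7]
ee_rot: [-0.611, 0.792, -0.002, 0.003]
contact_force: [3.9, 6.3, 7.8]
gripper_width: 7.9
grasp_force: 58.7
```

Forces are small and the bar is still gripped, so I continue.

```bash
python3 -m handwheel '[{"x":-0.044,"y":0.012,"z":-0.01,"ax":0,"ay":0,"az":0},{"x":-0.044,"y":0.012,"z":-0.012,"ax":0,"ay":0,"az":0},{"x":-0.042,"y":0.011,"z":-0.016,"ax":0,"ay":0,"az":0},{"x":-0.041,"y":0.012,"z":-0.02,"ax":0,"ay":0,"az":0},{"x":-0.04,"y":0.01,"z":-0.022,"ax":0,"ay":0,"az":0},{"x":-0.037,"y":0.011,"z":-0.026,"ax":0,"ay":0,"az":0},{"x":-0.036,"y":0.009,"z":-0.028,"ax":0,"ay":0,"az":0},{"x":-0.034,"y":0.01,"z":-0.031,"ax":0,"ay":0,"az":0}]'
```

```text
clock: 5.8
position: [476.8, -189.5, 161.3]
ee_rot: [-0.61, 0.792, 0.001, 0.002]
contact_force: [3.5, 13.1, 6.0]
gripper_width: 7.6
grasp_force: 62.4
```

```bash
python3 -m handwheel '[{"x":-0.031,"y":0.008,"z":-0.034,"ax":0,"ay":0,"az":0},{"x":-0.029,"y":0.008,"z":-0.036,"ax":0,"ay":0,"az":0},{"x":-0.026,"y":0.007,"z":-0.038,"ax":0,"ay":0,"az":0},{"x":-0.024,"y":0.006,"z":-0.04,"ax":0,"ay":0,"az":0},{"x":-0.02,"y":0.006,"z":-0.042,"ax":0,"ay":0,"az":0},{"x":-0.017,"y":0.005,"z":-0.043,"ax":0,"ay":0,"az":0},{"x":-0.014,"y":0.003,"z":-0.044,"ax":0,"ay":0,"az":0},{"x":-0.011,"y":0.003,"z":-0.046,"ax":0,"ay":0,"az":0}]'
python3 - <<'E'
from h import *
a=cv2.resize(arm.get_image('scene')[150:350,260:460,::-1],(400,400));b=cv2.resize(arm.get_image('top')[180:380,310:510,::-1],(400,400))
cv2.imwrite('pics/s3.png',np.hstack([a,b]))
E
```

```text
clock: 6.6
position: [443.0, -180.7, 96.1]
ee_rot: [-0.61, 0.793, 0.0, 0.002]
contact_force: [4.6, 14.0, 1.7]
gripper_width: 7.4
grasp_force: 64.7
```

View pics/s3.png

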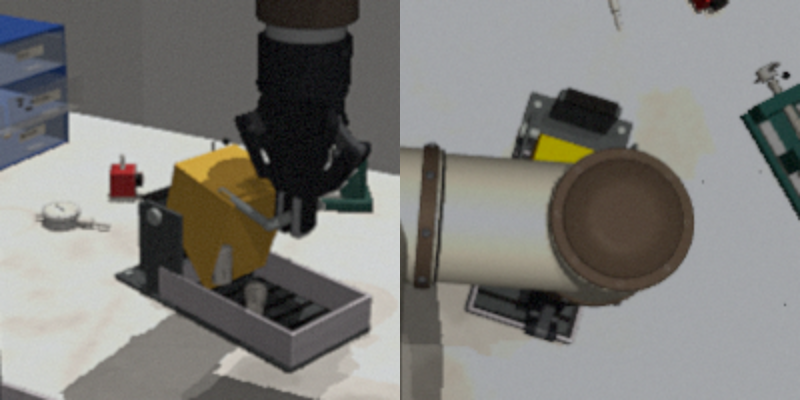

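The bin is tipped out, with the collets sliding into the tray at crop (224,265) and (256,295). I open part way and hold, then rise.

```bash
python3 -m handwheel '[{"x":0,"y":0,"z":0,"ax":0,"ay":0,"az":0},{"x":0,"y":0,"z":0,"ax":0,"ay":0,"az":0},{"x":0,"y":0,"z":0,"ax":0,"ay":0,"az":0},{"x":0,"y":0,"z":0,"ax":0,"ay":0,"az":0},{"x":0,"y":0,"z":0,"ax":0,"ay":0,"az":0},{"x":0,"y":0,"z":0,"ax":0,"ay":0,"az":0},{"x":0,"y":0,"z":0,"ax":0,"ay":0,"az":0},{"x":0,"y":0,"z":0,"ax":0,"ay":0,"az":0}]' -0.3
```

```text
clock: 7.5
position: [442.6, -183.3, 96.1]
ee_rot: [-0.61, 0.792, 0.0, -0.0]
contact_force: [-0.7, 0.3, 0.7]
gripper_width: 30.0
grasp_force: 0.0
```

```bash
python3 -m handwheel '[{"x":0,"y":0,"z":0.08,"ax":0,"ay":0,"az":0},{"x":0,"y":0,"z":0.1,"ax":0,"ay":0,"az":0},{"x":0,"y":0,"z":0.15,"ax":0,"ay":0,"az":0},{"x":0,"y":0,"z":0.2,"ax":0,"ay":0,"az":0},{"x":0,"y":0,"z":0.2,"ax":0,"ay":0,"az":0},{"x":0,"y":0,"z":0.15,"ax":0,"ay":0,"az":0},{"x":0,"y":0,"z":0,"ax":0,"ay":0,"az":0},{"x":0,"y":0,"z":0,"ax":0,"ay":0,"az":0}]'
python3 - <<'E'
from h import *
a=cv2.resize(arm.get_image('scene')[150:350,260:460,::-1],(400,400));b=cv2.resize(arm.get_image('scene')[220:440,150:370,::-1],(400,400))
cv2.imwrite('pics/s4.png',np.hstack([a,b]))
E
```

```text
clock: 8.3
position: [442.5, -183.0, 272.4]
ee_rot: [-0.61, 0.792, -0.0, 0.001]
contact_force: [0.3, -0.3, -0.1]
gripper_width: 29.7
grasp_force: 0.0
```

View pics/s4.png

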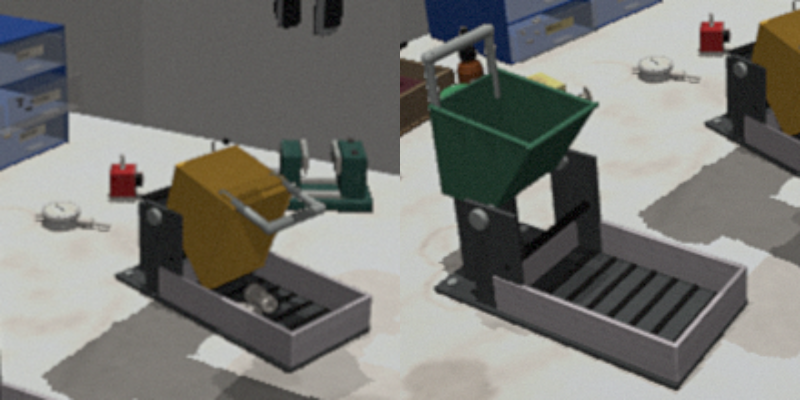

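The bin rests on its stop and the green bin is closed. One collet is clear at crop (262,298). I move the arm aside so the top camera can show the second.

```bash
python3 -m handwheel '[{"x":0,"y":0.15,"z":0.1,"ax":0,"ay":0,"az":0},{"x":0,"y":0.2,"z":0,"ax":0,"ay":0,"az":0},{"x":0,"y":0.2,"z":0,"ax":0,"ay":0,"az":0},{"x":0,"y":0.2,"z":0,"ax":0,"ay":0,"az":0},{"x":0,"y":0.2,"z":0,"ax":0,"ay":0,"az":0},{"x":0,"y":0.2,"z":0,"ax":0,"ay":0,"az":0},{"x":0,"y":0.15,"z":0,"ax":0,"ay":0,"az":0},{"x":0,"y":0,"z":0,"ax":0,"ay":0,"az":0}]'
python3 - <<'E'
from h import *
a=cv2.resize(arm.get_image('scene')[240:320,330:450,::-1],(400,267),interpolation=2);b=cv2.resize(arm.get_image('top')[230:360,330:460,::-1],(400,400),interpolation=2)
im=np.zeros((400,800,3),np.uint8);im[:267,:400]=a;im[:,400:]=b;cv2.imwrite('pics/s5.png',im)
E
```

```text
clock: 9.2
position: [442.1, 79.3, 290.5]
ee_rot: [-0.612, 0.791, 0.0, -0.001]
contact_force: [0.1, -0.5, 0.2]
gripper_width: 30.2
grasp_force: 0.0
```

View pics/s5.png

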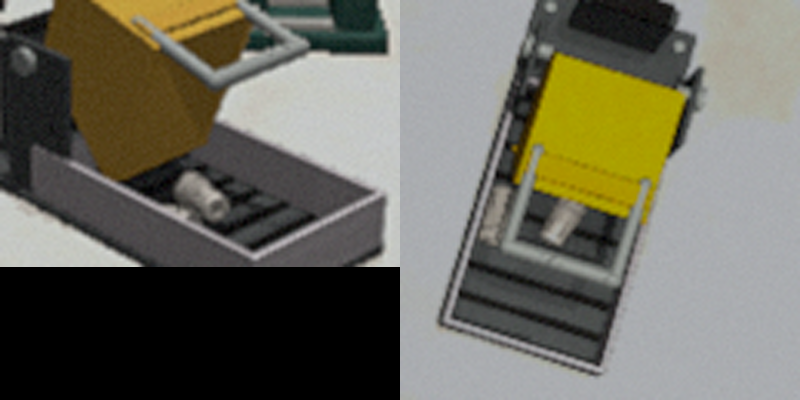

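Both collets lie in the tray in the top view, at crop (563,220) and (495,215), inside the left wall. The robot touches nothing, so I hand in.

```bash
python3 -c "
from bench import arm
print(arm.job_done())"
```

```text
the job is handed in; nothing more can be done
None
```

I pulled the yellow bin down to its stop and let go; both collets lie in its tray, the green bin is still closed, and I handed the job in at about 9 s without seeing the verdict.

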